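# Move the hall lantern to the folded hook

## Task

The lantern hangs by its handle from the swing-arm hook that stands out from the rail. Swing the other, folded hook straight out, hang the lantern on that one instead, keeping it upright, and fold the emptied hook flat against the rail.

Things in the scene. Friction and masses are not known exactly. Their poses are not given: they have to be found in the camera images.
- spare_arm (a joint): Swing-arm hook that is folded and empty at the start: level black iron bar, 10 mm square, on a vertical hinge pin 35 mm in front of the rail's face. Radians: 0 = flat along the rail, knob to the left seen from the robot (+y); 1.57 = square out towards the robot; counter-clockwise from above; stops at both. Stiff (about 1.2 N at the knob), stays where left.
- spare_arm_knob (a point): Upright knob, 18 mm across, 30 mm tall, at the free end of the folded, empty hook's bar; can be pinched from above. Point: half-way up it, 15 mm above the bar's top, 130 mm from the hinge pin. z up, y along the bar away from the pin, x level across it. The rail's top is 27 mm lower than the point, the pin's top level with it.
- lantern_arm (a joint): Swing-arm hook that carries the lantern at the start: level black iron bar, 10 mm square, on a vertical hinge pin 35 mm in front of the rail's face. Radians: 0 = flat along the rail, knob to the left seen from the robot (+y); 1.57 = square out towards the robot; counter-clockwise from above; stops at both. Stiff (about 1.2 N at the knob), stays where left.
- lantern_arm_knob (a point): Upright knob, 18 mm across, 30 mm tall, at the free end of the lantern's first hook's bar; can be pinched from above. Point: half-way up it, 15 mm above the bar's top, 130 mm from the hinge pin. z up, y along the bar away from the pin, x level across it. The rail's top is 27 mm lower than the point, the pin's top level with it.
- lantern_bail (a point): Iron and glass lantern, 350 g, 64 x 64 x 153 mm; on its roof a rigid strap handle 48 mm wide, 14 mm deep, with an opening 40 wide, 75 high. Point: in the opening, 17 mm below its top, 130 mm above the foot; grip there across the uprights. x through the opening, y across it, z up. Hung, the hook's bar is in the opening's top, this point 32 mm below the knob's; lift 35 to 60 mm to pass the knob.
Not all that is in view belongs to the job. What is shaped like the part that bears lantern_bail but purple is not meant.

How it is judged:
By the outcome, as a careful person would: the job done as asked, in the order asked, and still so for the second after the job is handed in, with the robot touching nothing.
It also fails if it takes over 72 s, if anything falls off the work surface, if the arm or the gripper's body presses on something with over 40 N, if the wrist force passes 120 N, or if a joint passes its speed limit or range.

## Robot

A 6-joint arm with a two-finger parallel gripper is mounted at the origin on the work surface. World frame = base frame: x ahead of the robot, y to its left, z up, the work surface at z = 0. Lengths are in m, angles in rad, forces in N, time in s.
With the tool pointing down it reaches from about 0.325 to 0.9 m from the base axis. Payload 6.1 kg.
Tool frame: the origin (TCP) lies at the very end of the fingers, on their centre line; the grasp point (between the pads) lies grasp_offset behind it (grasp_offset is the distance from the TCP to the grasp point, in m); z points along the fingers, y is the line along which they close (so a half turn about z gives the same grasp; the last joint's range is limited). The gripper opens to 85 mm and grips with 20 to 120 N. Pads are 22 mm wide; open, the fingers measure 114 mm over their backs; the gripper's body (76 mm by 85 mm) begins 54 mm behind the grasp point. The pads swing forward as they close: fully open they stand 13 mm farther back than shut.
Start: joints at [1.117, 0.22, 1.526, -0, 1.395, -0.126], TCP at [0.201, 0.592, 0.231] pointing down, gripper open.
Joint ranges: [-2.98, 2.98], [-0.91, 2.08], [0.09, 2.57], [-1.24, 4.39], [0.2, 2.65], [-2.68, 2.68]. Speed limits (rad/s): [2.57, 2.57, 3.01, 3.14, 3.14, 3.14].

## Interface

Orientations are given as a rotation vector (axis times angle).
In Python, from bench import * gives the robot as it stands. The module is installed in compiled form; this text tells all that it offers.
- The arm moves only by the shell command python3 -m inch 'ROWS' [FORCE]. ROWS is text: rows parted by semicolons, each of 7 numbers parted by spaces: the shift along the tool's x, y, z in units of 50 mm (1.0 is 50 mm), then the turn, a rotation vector about the tool's x, y, z in units of 8 degrees (1.0 is 8 degrees), then the gripper's target within -1 to 1 (fully open at 1, half-way at 0, shut at -1). A call has 1 to 12 rows; each row shifts and turns the commanded pose from where the row before left it, along the tool's axes as they then stand; what a row does not reach is not made up. A row lasts 1/10 s, in which the tool goes at most 50 mm and 8.59 degrees, less where a joint would pass 70% of its speed; a pose out of reach is approached as far as the arm can. A call is refused whole if a number of a shift passes 1 or a number of a turn 1, either way. A call with a gripper value outside its range is refused whole. The fingers move at their own pace and stop on an object; FORCE is the grip in N (left out, the last holds). Time passes only in rows, so rows that do not move let the fingers close. It gives the time, the measured TCP pose, the force, the opening and the grip force at its end, in the units of the state.
- get_obs(): the state, without advancing time (a new reading comes with each control period).
- camera(name): name is "scene" or "top" or "wrist"; returns the picture (420x560x3 uint8, red, green, blue); there is no depth.
- calibration(name): a dict with "fx", "fy", "cx", "cy" (pixels), "xyz" and "orientation" of the camera in the world; the wrist camera has in their place "T_tool_cam" (4x4, takes a point from camera to tool coordinates, whose origin is the TCP and whose axes are the flange's). Camera axes: x right, y down, z forward; pixel columns grow to the right and rows downward; lengths in m; the calibration is good to about 2 mm. A picture is of the moment at which its call begins: read the wrist's pose just before it. calibration takes no time and is no camera call.
- sign_off(): hands the job in; it is judged then, once.
The state is a dict: "time": time; "qpos": joint angles; "joint_vel": joint speeds; "joint_torque": joint torques, N m; "position": TCP position; "tool_rot": TCP orientation; "force": force on the tool from outside, world axes, zero at the start; "torque": the same for the moment, N m; "opening": finger opening in m; "gripper_force": force on a finger pad.
Only numpy, scipy, OpenCV 4.12 (cv2) and the standard library are available. Lean on these libraries where they do the work, as an engineer would, in place of code of your own. Each camera call takes 0.05 s, during which the arm holds its last target. There are 200 camera calls.

## Working session

There is one attempt and no reset: what is moved stays moved. The work goes in short steps, Python scripts to look and compute and a shell command to move; the robot and the scene stay as the last step left them, time stands still between calls to the robot, and variables do not carry over. Pictures are saved under pics/ and viewed, at most 10 in all, crops included, and the job is handed in when it is done.

```bash
mkdir -p pics
cat > h.py <<'E'
from bench import *
import numpy as np, cv2
from scipy.spatial.transform import Rotation as R
def cam(name):
    o=get_obs(); c=calibration(name); im=camera(name)
    K=np.array([[c['fx'],0,c['cx']],[0,c['fy'],c['cy']],[0,0,1]])
    if 'T_tool_cam' in c:
        T=np.eye(4);T[:3,:3]=R.from_rotvec(o['tool_rot']).as_matrix();T[:3,3]=o['position'];T=T@np.array(c['T_tool_cam'])
    else:
        T=np.eye(4);q=np.array(c['orientation'],float)
        T[:3,:3]=q if q.shape==(3,3) else (R.from_rotvec(q) if q.size==3 else R.from_quat(q)).as_matrix();T[:3,3]=c['xyz']
    return im,K,T
def ray(K,T,u,v):
    d=T[:3,:3]@np.linalg.inv(K)@[u,v,1]; return T[:3,3],d/np.linalg.norm(d)
def onz(K,T,u,v,z):
    p,d=ray(K,T,u,v); return p+d*(z-p[2])/d[2]
def tri(a,b):
    A=0;B=0
    for p,d in (a,b):
        M=np.eye(3)-np.outer(d,d);A=A+M;B=B+M@p
    x=np.linalg.solve(A,B); return x,[np.linalg.norm((np.eye(3)-np.outer(d,d))@(x-p)) for p,d in (a,b)]
def proj(K,T,x):
    c=K@(T[:3,:3].T@(np.array(x)-T[:3,3])); return c[:2]/c[2]
def save(im,n): cv2.imwrite('pics/'+n,im[:,:,::-1])
E
python3 - <<'E'
from h import *
for n in('scene','top'):
    im,K,T=cam(n); save(im,n+'0.png'); np.savez(n+'0.npz',im=im,K=K,T=T); print(n,calibration(n))
o=get_obs(); print(o); print(calibration('wrist'))
a=[cv2.imread(f'pics/{n}0.png') for n in('scene','top')]
E
```

```text
scene {'fx': 462.46139699509234, 'fy': 462.46139699509234, 'cx': 275.1523330735402, 'cy': 212.77524411222072, 'xyz': array([ 1.19753732, -0.46941875,  0.69205562]), 'orientation': array([-1.97689303, -1.03322275,  0.52441848])}
top {'fx': 384.9303682260154, 'fy': 384.9303682260154, 'cx': 283.44872163509797, 'cy': 206.8957098954849, 'xyz': array([ 0.49396238, -0.03752432,  0.85776642]), 'orientation': array([-2.19623494,  2.13272672, -0.20000509])}
{'time': 0.1, 'qpos': array([ 1.11688721e+00,  2.21149763e-01,  1.52749563e+00,  7.09659677e-06,
        1.39472006e+00, -1.26105105e-01]), 'joint_vel': array([ 0.00117085, -0.00297436, -0.00369793,  0.00068311, -0.0001072 ,
        0.00162496]), 'joint_torque': array([ 1.87530481e-03, -4.98247182e+01, -3.90543115e+01, -7.22430968e-05,
        5.78510269e-03, -3.19402727e-05]), 'position': array([0.20098952, 0.59122049, 0.23030767]), 'tool_rot': array([-5.12528949e-01, -3.09898117e+00,  2.66485738e-03]), 'force': array([-0.07350287,  0.63679779, -0.08534289]), 'torque': array([-0.02782402,  0.04058799,  0.01101184]), 'gripper_force': 0.0, 'opening': 0.08550647707280035}
{'fx': 375.01499883053197, 'fy': 375.01499883053197, 'cx': 278.2640324999858, 'cy': 208.85358039042822, 'T_tool_cam': array([[ 6.18821362e-05, -9.47427224e-01, -3.19971330e-01,
         8.29797858e-02],
       [ 9.99999919e-01, -6.83582868e-05,  3.95806190e-04,
         6.79718058e-04],
       [-3.96870252e-04, -3.19971329e-01,  9.47427143e-01,
        -1.43867075e-01],
       [ 0.00000000e+00,  0.00000000e+00,  0.00000000e+00,
         1.00000000e+00]])}
```

View pics/scene0.png

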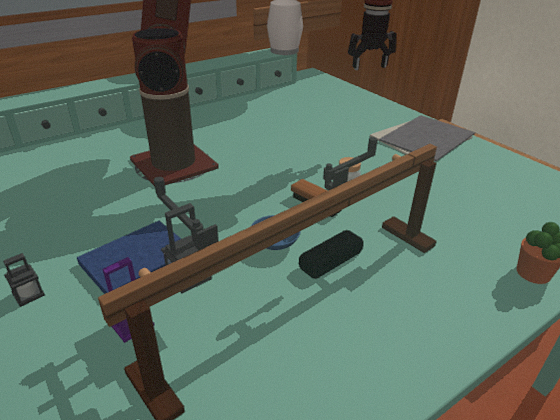

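View pics/top0.png

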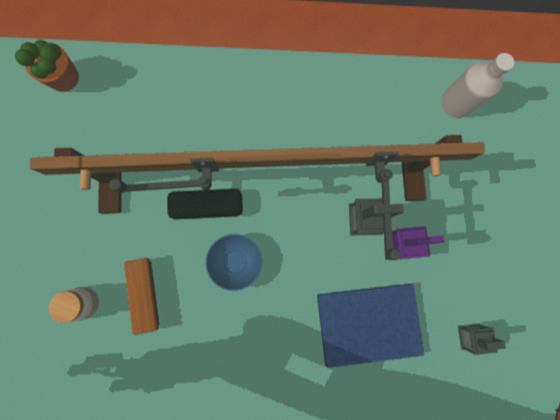

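Candidates for the lantern:
- Dark lantern hanging on the hook: scene (190,240), top (372,215).
- Purple lantern: scene (122,300), top (412,242). Excluded by colour.
- Small dark lantern standing on the table: scene (22,280), top (480,338). It isn't hung.

I choose the hung one. For the arms, the lantern arm's knob is at top (392,253). The spare arm's knob is at top (115,185), scene (372,145). I'll check these in a close composite crop.

Run:
```python
import cv2,numpy as np
s=cv2.imread('pics/scene0.png');t=cv2.imread('pics/top0.png')
def c(i,x,y,w,h): return cv2.resize(i[y:y+h,x:x+w],(400,300),interpolation=cv2.INTER_CUBIC)
cv2.imwrite('pics/crop.png',np.vstack([np.hstack([c(s,140,170,160,120),c(t,330,145,160,120)]),np.hstack([c(s,290,120,133,100),c(t,90,130,133,100)])]))
```

```text
(no output)
```

View pics/crop.png

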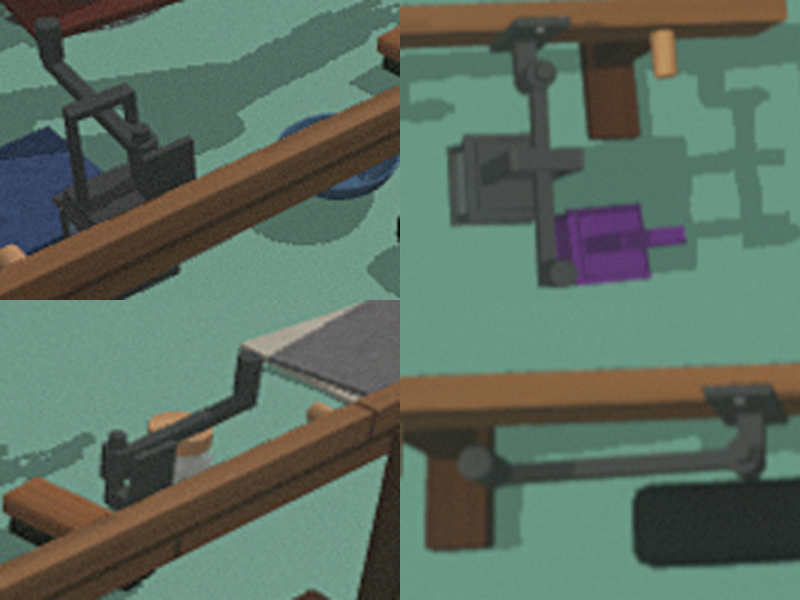

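Top-row crops: the dark hung lantern is on the right arm. Its knob top is at scene (159,179) / top (395,254), its pin at (196,223)/(387,174), and its strap top at (180,210)/(389,209). Bottom-row crops: the spare arm's knob top is at (373,137)/(115,184), its pin at (329,166)/(205,183).

Run:
```python
from h import *
s=np.load('scene0.npz');t=np.load('top0.npz')
P={'Lknob':((159.2,178.8),(395.2,253.8)),'Lpin':((196,222.8),(387.2,174.2)),'Sknob':((373.3,136.7),(115,184)),'Spin':((329,166),(205,183.3)),'bail':((179.6,209.6),(388.8,209)),'purple':((118,264),(427,239))}
for k,(a,b) in P.items():
    x,e=tri(ray(s['K'],s['T'],*a),ray(t['K'],t['T'],*b)); print(k,x.round(4),np.round(e,4))
for u,v in ((40,170),(475,157),(40,158),(475,144)): print(onz(t['K'],t['T'],u,v,.25))
print(onz(t['K'],t['T'],432,165,.25))
```

```text
Lknob [ 0.5128 -0.231   0.2752] [0.0009 0.0009]
Lpin [ 0.6412 -0.2268  0.2556] [0.0006 0.0006]
Sknob [0.6063 0.1968 0.278 ] [0.0016 0.0016]
Spin [0.6178 0.0676 0.255 ] [0.0034 0.0034]
bail [ 0.5852 -0.2298  0.2505] [0.0011 0.0011]
purple [ 0.5444 -0.3355  0.1521] [0.0022 0.0022]
[0.62902273 0.32467734 0.25      ]
[ 0.67687089 -0.37726374  0.25      ]
[0.64842205 0.32690829 0.25      ]
[ 0.69930458 -0.37830704  0.25      ]
[ 0.66048406 -0.30410658  0.25      ]
```

```bash
cat >> h.py <<'E'
def go(x,y,z,ya=None,cur=None):
    """shift (tool units) in present tool axes, then world-yaw turn in units of tool-z turn; ya = world angle (deg) of tool y"""
    o=get_obs(); M=R.from_rotvec(o['tool_rot']).as_matrix(); p=o['position']
    s=M.T@(np.array([x,y,z])-p)/.05
    a=np.degrees(np.arctan2(M[1,1],M[0,1])); print('pos',p.round(4),'ya',round(a,1),'down err',M[:,2].round(3))
    print('shift units',s.round(2), 'turn z units', None if ya is None else round((a-ya+90)%180/8-90/8,2))
E
python3 - <<'E'
from h import *
import bench
print([n for n in dir(bench) if n[0]!='_'], getattr(bench,'grasp_offset',None))
go(.606,.197,.33,4.5); print(get_obs().keys())
E
```

```text
['MotionError', 'calibration', 'camera', 'get_obs', 'grasp_offset', 'sign_off'] 0.0187
pos [0.201  0.5912 0.2303] ya 71.2 down err [-0.001 -0.002 -1.   ]
shift units [-10.21  -4.86  -1.99] turn z units 8.34
dict_keys(['time', 'qpos', 'joint_vel', 'joint_torque', 'position', 'tool_rot', 'force', 'torque', 'gripper_force', 'opening'])
```

```bash
python3 -m inch '0 0 -1 0 0 0 1;0 0 -1 0 0 0 1;-.6 -.3 0 0 0 0 1;-1 -.47 0 0 0 0 1;-1 -.47 0 0 0 0 1;-1 -.47 0 0 0 0 1;-1 -.48 0 0 0 0 1;-1 -.48 0 0 0 0 1;-1 -.48 0 0 0 0 1;-1 -.48 0 0 0 0 1;-1 -.48 0 0 0 0 1;-1 -.48 0 0 0 0 1' 
python3 -m inch '-.6 -.3 0 0 0 0 1;0 0 0 0 0 .9 1;0 0 0 0 0 .9 1;0 0 0 0 0 .9 1;0 0 0 0 0 .9 1;0 0 0 0 0 .9 1;0 0 0 0 0 .9 1;0 0 0 0 0 .9 1;0 0 0 0 0 .9 1;0 0 0 0 0 .9 1;0 0 0 0 0 .2 1;0 0 0 0 0 0 1'
python3 - <<'E'
from h import *
go(.606,.197,.33,4.5)
im,K,T=cam('wrist');save(im,'w1.png');np.savez('w1.npz',K=K,T=T)
print(proj(K,T,[.606,.197,.2765]),proj(K,T,[.6178,.0676,.2615]))
E
```

```text
time: 1.3
position: [0.548, 0.252, 0.3309]
tool_rot: [-0.513, -3.099, 0.0]
force: [0.1, 0.6, 0.2]
opening: 0.0858
gripper_force: 0.0
time: 2.5
position: [0.5704, 0.2299, 0.3309]
tool_rot: [-2.123, -2.315, 0.001]
force: [0.3, -0.7, -0.4]
opening: 0.0853
gripper_force: 0.0
pos [0.5704 0.2299 0.3309] ya 4.9 down err [-0.001 -0.    -1.   ]
shift units [-0.72  0.65  0.02] turn z units 0.05
[332.80024105 290.94060829] [322.84178967 432.1753464 ]
```

View pics/w1.png

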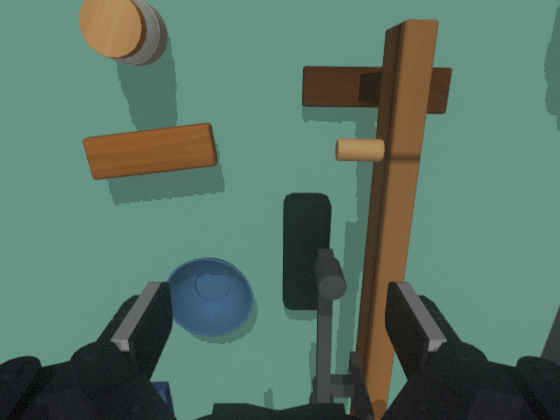

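The wrist view shows the spare knob's top at (332,286), within 5 px of the predicted spot. Its bar runs down to the pin, with the rail on the right.

```bash
python3 -m inch '-.34 .33 0 0 0 0 1;-.34 .33 0 0 0 0 1;0 0 .6 0 0 0 1;0 0 .6 0 0 0 1;0 0 .5 0 0 0 1;0 0 0 0 0 0 .2;0 0 0 0 0 0 -.3;0 0 0 0 0 0 -1;0 0 0 0 0 0 -1;0 0 0 0 0 0 -1;0 0 0 0 0 0 -1;0 0 0 0 0 0 -1' 30
python3 - <<'E'
from h import *
go(.606,.199,.246,4.5); print(get_obs()['opening'])
E
```

```text
time: 3.75
position: [0.6071, 0.199, 0.2483]
tool_rot: [2.125, 2.312, 0.004]
force: [-1.2, -0.1, 5.8]
opening: 0.0172
gripper_force: 29.9
pos [0.6071 0.199  0.2483] ya 4.8 down err [ 0.003  0.001 -1.   ]
shift units [ 0.   -0.02  0.05] turn z units 0.04
0.017189860917726684
```

```bash
python3 -m inch '0 0 -.05 0 0 0 -1;-.014 -.272 0 0 0 -.75 -1;-.014 -.272 0 0 0 -.75 -1;-.014 -.272 0 0 0 -.75 -1;-.014 -.272 0 0 0 -.75 -1;-.014 -.272 0 0 0 -.75 -1;-.014 -.272 0 0 0 -.75 -1;-.014 -.272 0 0 0 -.75 -1;0 0 0 0 0 0 -1'
python3 - <<'E'
from h import *
o=get_obs();p=o['position'];go(*p,0); print(o['force'], np.hypot(*(p[:2]-[.6178,.0676])))
E
```

```text
time: 4.65
position: [0.5221, 0.1565, 0.2484]
tool_rot: [1.153, 2.921, -0.003]
force: [3.9, -2.8, -4.0]
opening: 0.0172
gripper_force: 29.9
pos [0.5221 0.1565 0.2484] ya 46.9 down err [ 0.001 -0.002 -1.   ]
shift units [0. 0. 0.] turn z units 5.87
[ 3.89919221 -2.75892058 -3.99566608] 0.1306221305123463
```

Smooth; continue to the stop (48° more).

```bash
python3 -m inch '-.014 -.272 0 0 0 -.75 -1;-.014 -.272 0 0 0 -.75 -1;-.014 -.272 0 0 0 -.75 -1;-.014 -.272 0 0 0 -.75 -1;-.014 -.272 0 0 0 -.75 -1;-.014 -.272 0 0 0 -.75 -1;-.014 -.272 0 0 0 -.75 -1;-.014 -.272 0 0 0 -.75 -1;0 0 0 0 0 0 -1'
python3 - <<'E'
from h import *
o=get_obs();p=o['position'];go(*p,94.5); print(o['force'],o['torque'], np.hypot(*(p[:2]-[.6178,.0676])))
E
```

```text
time: 5.55
position: [0.4886, 0.0587, 0.2485]
tool_rot: [-0.133, 3.136, 0.004]
force: [6.7, 3.4, -5.0]
opening: 0.017
gripper_force: 30.5
pos [0.4886 0.0587 0.2485] ya 94.9 down err [ 0.003  0.003 -1.   ]
shift units [0. 0. 0.] turn z units 0.05
[ 6.71905761  3.37443619 -5.02876662] [ 0.37286467 -1.07791543 -0.02268933] 0.12949437306877964
```

```bash
python3 -m inch '0 -.08 0 0 0 0 -1;0 -.08 0 0 0 0 -1;0 0 0 0 0 0 -1'
python3 - <<'E'
from h import *
o=get_obs();p=o['position'];go(*p,94.5); print(o['force'])
E
```

```text
time: 5.85
position: [0.4886, 0.0582, 0.2485]
tool_rot: [-0.135, 3.136, 0.025]
force: [5.3, 30.5, -4.4]
opening: 0.0172
gripper_force: 32.4
pos [0.4886 0.0582 0.2485] ya 94.9 down err [ 0.002  0.016 -1.   ]
shift units [0. 0. 0.] turn z units 0.05
[ 5.25532124 30.50905838 -4.36699734]
```

```bash
python3 -m inch '0 .15 0 0 0 0 -1;0 0 0 0 0 0 0;0 0 0 0 0 0 .3;0 0 0 0 0 0 1;0 0 0 0 0 0 1;0 0 -.5 0 0 0 1;0 0 -.6 0 0 0 1;0 0 -.7 0 0 0 1;0 0 0 0 0 0 1'
python3 - <<'E'
from h import *
go(.52,-.2298,.335,92.5); print(get_obs()['force'])
E
```

```text
time: 6.75
position: [0.4898, 0.0574, 0.3447]
tool_rot: [-0.131, 3.13, -0.001]
force: [0.6, -0.2, -0.2]
opening: 0.0854
gripper_force: 0.0
pos [0.4898 0.0574 0.3447] ya 94.8 down err [ 0.009 -0.    -1.   ]
shift units [-0.12 -5.77  0.2 ] turn z units 0.29
[ 0.64468828 -0.18035075 -0.1897262 ]
```

```bash
python3 -m inch '-.01 -.6 0 0 0 .3 1;0 -1 0 0 0 0 1;0 -1 0 0 0 0 1;0 -1 0 0 0 0 1;0 -1 0 0 0 0 1;0 -.8 0 0 0 0 1;0 -.3 0 0 0 0 1;0 0 0 0 0 0 1;0 0 0 0 0 0 1'
python3 - <<'E'
from h import *
go(.585,-.2298,.335,92.5)
im,K,T=cam('wrist');save(im,'w2.png');np.savez('w2.npz',K=K,T=T)
for x in ([.5128,-.231,.2765],[.6412,-.2268,.2615],[.5852,-.2298,.2505]): print(proj(K,T,x))
E
```

```text
time: 7.65
position: [0.5012, -0.2261, 0.3383]
tool_rot: [0.066, -3.14, -0.002]
force: [-0.3, 1.1, 0.5]
opening: 0.0853
gripper_force: 0.0
pos [ 0.5012 -0.2261  0.3383] ya 92.4 down err [-0.001  0.001 -1.   ]
shift units [-1.67 -0.15  0.07] turn z units -0.01
[267.5328766  247.77140776]
[268.02610561 396.55851871]
[266.82234549 323.83393324]
```

View pics/w2.png

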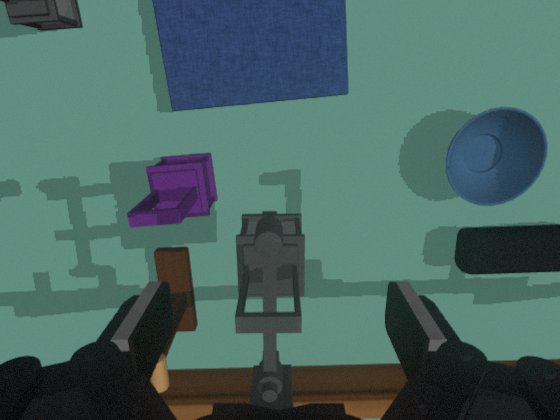

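The wrist view shows the lantern's strap at (268,322), its knob at (268,240) and pin at (268,387). All line up with the estimates and sit square to the tool. The purple lantern is well to the side at (180,195).

```bash
python3 -m inch '-.8 -.07 0 0 0 0 1;-.87 -.08 0 0 0 0 1;0 0 .6 0 0 0 1;0 0 .7 0 0 0 1;0 0 .7 0 0 0 1;0 0 .55 0 0 0 1;0 0 0 0 0 0 1;0 0 0 0 0 0 .3;0 0 0 0 0 0 0;0 0 0 0 0 0 -1;0 0 0 0 0 0 -1;0 0 0 0 0 0 -1' 50
python3 - <<'E'
from h import *
go(.5855,-.23,.2108,92.5);o=get_obs(); print(o['force'],o['opening'],o['gripper_force'])
E
```

```text
time: 8.9
position: [0.5865, -0.2309, 0.2145]
tool_rot: [-0.066, 3.137, -0.002]
force: [-0.6, 3.4, 7.5]
opening: 0.0472
gripper_force: 51.9
pos [ 0.5865 -0.2309  0.2145] ya 92.4 down err [ 0.004 -0.001 -1.   ]
shift units [0.02 0.02 0.07] turn z units -0.01
[-0.55912774  3.42411955  7.46394744] 0.04716897370538847 51.878535747528076
```

```bash
python3 -m inch '0 0 -.15 0 0 0 -1;0 0 -.2 0 0 0 -1;0 0 -.25 0 0 0 -1;0 0 -.25 0 0 0 -1;0 0 -.15 0 0 0 -1;0 0 0 0 0 0 -1;0 0 0 0 0 0 -1'
python3 - <<'E'
from h import *
go(.5865,-.2309,.2625,92.5);o=get_obs(); print(o['force'],o['opening'],o['gripper_force'])
im,K,T=cam('scene');save(im[150:310,60:280],'s2.png')
im=cv2.imread('pics/s2.png');cv2.imwrite('pics/s2.png',cv2.resize(im,None,fx=3,fy=3))
E
```

```text
time: 9.6
position: [0.585, -0.2308, 0.2613]
tool_rot: [-0.066, 3.141, -0.0]
force: [-1.0, 0.1, -5.9]
opening: 0.0472
gripper_force: 52.3
pos [ 0.585  -0.2308  0.2613] ya 92.4 down err [ 0. -0. -1.]
shift units [-0.03 -0.   -0.02] turn z units -0.01
[-0.96706625  0.09444315 -5.85438488] 0.04724300498431603 52.299782037734985
```

View pics/s2.png

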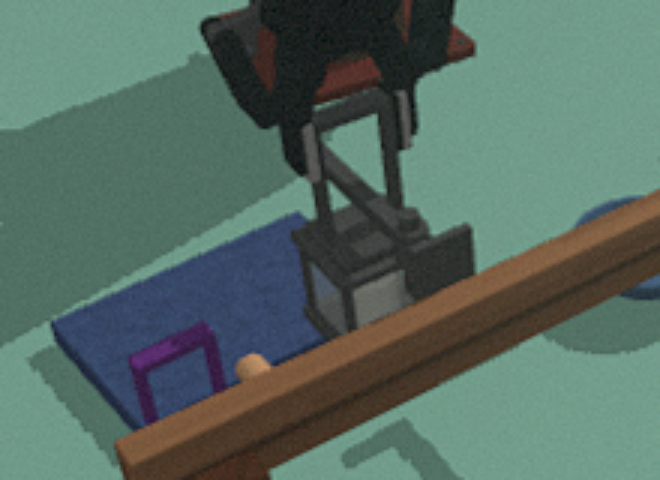

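The scene crop shows the lantern held upright in the fingers at about (355,230), with the bar now low in the opening. Now pull it out past the knob.

```bash
python3 -m inch '.15 0 0 0 0 0 -1;.3 0 0 0 0 0 -1;.4 0 0 0 0 0 -1;.4 0 0 0 0 0 -1;.4 0 0 0 0 0 -1;.4 0 0 0 0 0 -1;.4 0 0 0 0 0 -1;.4 0 0 0 0 0 -1;.25 0 0 0 0 0 -1;.1 0 0 0 0 0 -1;0 0 0 0 0 0 -1'
python3 - <<'E'
from h import *
go(.42,.0526,.2625,94.8);o=get_obs(); print(o['force'],o['opening'])
E
```

```text
time: 10.75
position: [0.4249, -0.2376, 0.2614]
tool_rot: [-0.065, 3.14, -0.0]
force: [0.6, -0.2, -5.0]
opening: 0.0474
gripper_force: 52.4
pos [ 0.4249 -0.2376  0.2614] ya 92.4 down err [ 0. -0. -1.]
shift units [-0.14  5.8  -0.02] turn z units -0.3
[ 0.61836784 -0.15789304 -5.02256799] 0.04735701158283197
```

```bash
python3 -m inch '-.14 .2 0 0 0 0 -1;0 .4 0 0 0 0 -1;0 .6 0 0 0 0 -1;0 .7 0 0 0 0 -1;0 .8 0 0 0 0 -1;0 .8 0 0 0 0 -1;0 .8 0 0 0 0 -1;0 .7 0 0 0 0 -1;0 .5 0 0 0 0 -1;0 .3 0 0 0 -.3 -1;0 0 0 0 0 0 -1;0 0 0 0 0 0 -1'
python3 - <<'E'
from h import *
go(.5584,.0642,.2625,94.8);o=get_obs(); print(o['force'],o['opening'])
im,K,T=cam('wrist');save(im,'w3.png')
print(proj(K,T,[.4886,.0584,.2765]))
E
```

```text
time: 11.95
position: [0.4203, 0.0532, 0.2613]
tool_rot: [-0.134, 3.139, -0.0]
force: [1.2, 0.1, -4.8]
opening: 0.0474
gripper_force: 53.8
pos [0.4203 0.0532 0.2613] ya 94.9 down err [ 0. -0. -1.]
shift units [-2.77 -0.02 -0.02] turn z units 0.01
[ 1.2407762   0.14999951 -4.8416029 ] 0.0473879722332866
[274.85287667 433.44540916]
```

View pics/w3.png

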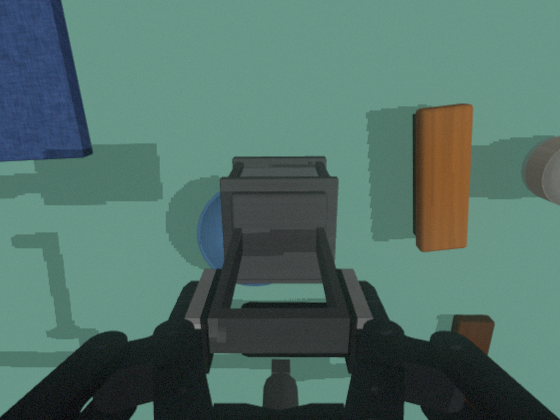

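The wrist view shows the handle centred at (280,335) with the spare hook's knob right behind it at (281,390): aligned. Insert.

```bash
python3 -m inch '-.15 0 0 0 0 0 -1;-.25 0 0 0 0 0 -1;-.3 0 0 0 0 0 -1;-.3 0 0 0 0 0 -1;-.3 0 0 0 0 0 -1;-.3 0 0 0 0 0 -1;-.35 0 0 0 0 0 -1;-.35 0 0 0 0 0 -1;-.3 0 0 0 0 0 -1;-.15 0 0 0 0 0 -1;0 0 0 0 0 0 -1'
python3 - <<'E'
from h import *
go(.5584,.0642,.2145,94.8);o=get_obs(); print(o['force'],o['opening'])
E
```

```text
time: 13.1
position: [0.5578, 0.0634, 0.2608]
tool_rot: [0.13, -3.138, -0.0]
force: [-0.6, -1.2, -4.6]
opening: 0.0469
gripper_force: 53.8
pos [0.5578 0.0634 0.2608] ya 94.7 down err [-0.001 -0.    -1.   ]
shift units [-0.01  0.02  0.93] turn z units -0.01
[-0.55558945 -1.17007136 -4.62937898] 0.04688061997059827
```

```bash
python3 -m inch '0 0 .2 0 0 0 -1;0 0 .25 0 0 0 -1;0 0 .2 0 0 0 -1;0 0 .12 0 0 0 -1;0 0 .08 0 0 0 -1;0 0 0 0 0 0 -1'; python3 -m inch '0 0 .04 0 0 0 -1;0 0 0 0 0 0 -1'; python3 -m inch '0 0 .04 0 0 0 -1;0 0 0 0 0 0 -1'
```

```text
time: 13.7
position: [0.5565, 0.0641, 0.218]
tool_rot: [0.132, -3.138, -0.0]
force: [-0.1, -0.1, -4.0]
opening: 0.0467
gripper_force: 53.7
time: 13.9
position: [0.5572, 0.0641, 0.2171]
tool_rot: [-0.132, 3.138, -0.0]
force: [-0.1, -0.7, -5.2]
opening: 0.0472
gripper_force: 53.7
time: 14.1
position: [0.557, 0.064, 0.2148]
tool_rot: [0.132, -3.139, 0.0]
force: [-0.3, -0.4, -5.5]
opening: 0.047
gripper_force: 53.8
```

```bash
python3 -m inch '0 0 .04 0 0 0 -1;0 0 0 0 0 0 -1'; python3 -m inch '0 0 .04 0 0 0 -1;0 0 0 0 0 0 -1'
```

```text
time: 14.3
position: [0.5572, 0.0641, 0.2145]
tool_rot: [-0.132, 3.138, -0.0]
force: [-5.6, -0.1, 5.2]
opening: 0.0472
gripper_force: 54.7
time: 14.5
position: [0.5573, 0.0641, 0.2144]
tool_rot: [-0.132, 3.137, -0.001]
force: [-9.9, -0.8, 15.2]
opening: 0.0473
gripper_force: 55.9
```

```bash
python3 -m inch '0 0 -.06 0 0 0 -1;0 0 0 0 0 0 -1;0 0 0 0 0 0 .2;0 0 0 0 0 0 .3;0 0 0 0 0 0 .6;0 0 0 0 0 0 1;0 0 0 0 0 0 1;0 0 0 0 0 0 1;0 0 0 0 0 0 1'
python3 - <<'E'
from h import *
o=get_obs(); print(o['force'],o['opening'],o['position'])
im,K,T=cam('scene');save(cv2.resize(im[90:310,200:420],None,fx=2.6,fy=2.6),'s3.png')
E
```

```text
time: 15.4
position: [0.557, 0.064, 0.2138]
tool_rot: [0.132, -3.139, 0.0]
force: [-0.5, 0.2, -0.4]
opening: 0.0855
gripper_force: 0.0
[-0.5028526   0.15626453 -0.39074141] 0.08545878096316159 [0.55698943 0.06404653 0.21378177]
```

View pics/s3.png

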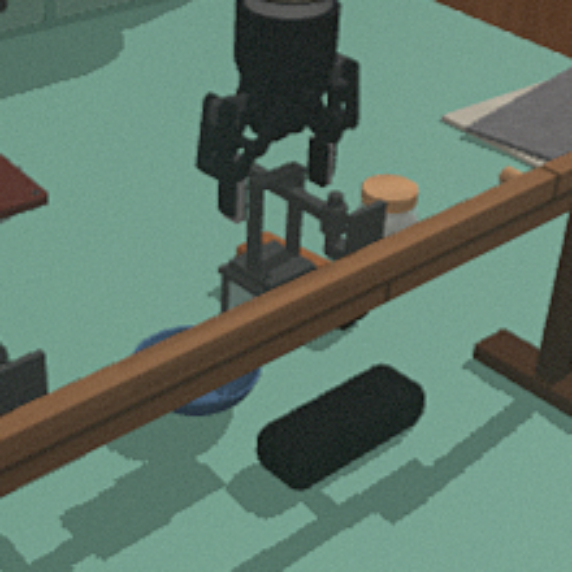

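The lantern hangs upright on the spare bar at (270,230), with the fingers open and clear. Retreat up, then go to the emptied hook's knob.

```bash
python3 -m inch '0 0 -.2 0 0 0 1;0 0 -.4 0 0 0 1;0 0 -.6 0 0 0 1;0 0 -.6 0 0 0 1;0 0 -.5 0 0 0 1;0 0 -.3 0 0 0 1;0 0 0 0 0 0 1'
python3 - <<'E'
from h import *
go(.511,-.231,.345,92.5)
E
```

```text
time: 16.15
position: [0.5581, 0.0641, 0.347]
tool_rot: [-0.132, 3.134, -0.001]
force: [-0.5, -0.3, 0.1]
opening: 0.0856
gripper_force: 0.0
pos [0.5581 0.0641 0.347 ] ya 94.8 down err [ 0.005 -0.    -1.   ]
shift units [ 1.43 -5.8   0.04] turn z units 0.29
```

```bash
python3 -m inch '.2 -.5 0 0 0 0 1;.2 -.8 0 0 0 0 1;.2 -.9 0 0 0 0 1;.2 -.9 0 0 0 0 1;.2 -.9 0 0 0 0 1;.2 -.8 0 0 0 0 1;.13 -.6 0 0 0 0 1;.1 -.4 0 0 0 .3 1;0 0 0 0 0 0 1;0 0 0 0 0 0 1'
python3 - <<'E'
from h import *
go(.511,-.231,.2485,92.5)
im,K,T=cam('wrist');save(im,'w4.png')
print(proj(K,T,[.511,-.231,.2765]))
E
```

```text
time: 17.15
position: [0.5096, -0.2307, 0.3422]
tool_rot: [0.066, -3.139, -0.003]
force: [-0.6, 1.4, 0.0]
opening: 0.0856
gripper_force: 0.0
pos [ 0.5096 -0.2307  0.3422] ya 92.4 down err [-0.002  0.002 -1.   ]
shift units [-0.03 -0.01  1.87] turn z units -0.01
[275.94468668 229.97224755]
```

View pics/w4.png

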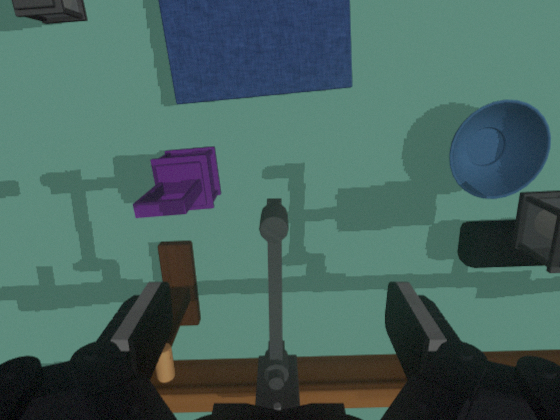

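The knob's top is at (275,225), right under the tool, and the bar is square to it. Descend and pinch.

```bash
python3 -m inch '0 0 .5 0 0 0 1;0 0 .7 0 0 0 1;0 0 .62 0 0 0 1;0 0 0 0 0 0 .5;0 0 0 0 0 0 .2;0 0 0 0 0 0 -.3;0 0 0 0 0 0 -1;0 0 0 0 0 0 -1;0 0 0 0 0 0 -1;0 0 0 0 0 0 -1;0 0 0 0 0 0 -1' 30
python3 -m inch '0 0 0 0 0 0 -1'
```

```text
time: 18.3
position: [0.511, -0.2314, 0.2549]
tool_rot: [-0.066, 3.138, -0.003]
force: [0.5, 1.3, 6.2]
opening: 0.0168
gripper_force: 29.7
time: 18.4
position: [0.511, -0.2314, 0.2549]
tool_rot: [-0.066, 3.138, -0.003]
force: [-1.0, 0.9, 6.3]
opening: 0.0167
gripper_force: 29.7
```

```bash
python3 -m inch '-.014 .272 0 0 0 .75 -1;-.014 .272 0 0 0 .75 -1;-.014 .272 0 0 0 .75 -1;-.014 .272 0 0 0 .75 -1;-.014 .272 0 0 0 .75 -1;-.014 .272 0 0 0 .75 -1;-.014 .272 0 0 0 .75 -1;0 0 0 0 0 0 -1'
python3 - <<'E'
from h import *
o=get_obs();p=o['position'];go(*p,4.8); print(o['force'],o['opening'])
E
```

```text
time: 19.2
position: [0.5421, -0.1425, 0.2549]
tool_rot: [1.064, 2.949, -0.001]
force: [5.0, -2.2, 5.1]
opening: 0.0166
gripper_force: 29.6
pos [ 0.5421 -0.1425  0.2549] ya 50.3 down err [ 0.006 -0.002 -1.   ]
shift units [0. 0. 0.] turn z units 5.69
[ 5.01625971 -2.24657475  5.05451948] 0.01655259258707195
```

```bash
python3 -m inch '-.014 .272 0 0 0 .75 -1;-.014 .272 0 0 0 .75 -1;-.014 .272 0 0 0 .75 -1;-.014 .272 0 0 0 .75 -1;-.014 .272 0 0 0 .75 -1;-.014 .272 0 0 0 .75 -1;-.014 .272 0 0 0 .75 -1;0 .1 0 0 0 .2 -1;0 .05 0 0 0 0 -1;0 0 0 0 0 0 -1'
python3 - <<'E'
from h import *
o=get_obs();p=o['position'];go(*p,4.8); print(o['force'],o['opening'])
E
```

```text
time: 20.2
position: [0.6293, -0.0974, 0.2549]
tool_rot: [2.083, 2.346, -0.0]
force: [0.9, -3.6, 5.8]
opening: 0.0162
gripper_force: 29.8
pos [ 0.6293 -0.0974  0.2549] ya 6.8 down err [ 0.003 -0.003 -1.   ]
shift units [0. 0. 0.] turn z units 0.25
[ 0.94345213 -3.64005748  5.76762586] 0.0161670212099611
```

Nearly there; push on until the stop resists.

```bash
python3 -m inch '0 .06 0 0 0 .25 -1;0 .06 0 0 0 0 -1;0 0 0 0 0 0 -1';python3 -m inch '0 .06 0 0 0 0 -1;0 .06 0 0 0 0 -1;0 0 0 0 0 0 -1'
```

```text
time: 20.5
position: [0.6319, -0.0972, 0.2548]
tool_rot: [-2.126, -2.311, 0.009]
force: [-13.7, -3.7, 12.2]
opening: 0.0167
gripper_force: 30.6
time: 20.8
position: [0.6322, -0.0971, 0.2545]
tool_rot: [-2.119, -2.303, 0.024]
force: [-38.7, -5.2, 21.8]
opening: 0.0169
gripper_force: 33.0
```

```bash
python3 -m inch '0 -.1 0 0 0 0 -1;0 -.06 0 0 0 0 -1;0 0 0 0 0 0 -.3;0 0 0 0 0 0 0;0 0 0 0 0 0 .5;0 0 0 0 0 0 .5;0 0 -.3 0 0 0 .5;0 0 -.6 0 0 0 .5;0 0 -.8 0 0 0 .5;0 0 -.8 0 0 0 .5;0 0 0 0 0 0 .5'
python3 - <<'E'
from h import *
go(.45,-.2,.345)
E
```

```text
time: 21.9
position: [0.6346, -0.0955, 0.3873]
tool_rot: [2.118, 2.305, 0.009]
force: [-0.3, 0.2, -0.1]
opening: 0.064
gripper_force: 0.0
pos [ 0.6346 -0.0955  0.3873] ya 4.8 down err [ 0.013 -0.004 -1.   ]
shift units [-1.77 -3.86  0.81] turn z units None
```

```bash
python3 -m inch '-.2 -.4 0 0 0 0 .5;-.4 -.8 0 0 0 0 .5;-.4 -.8 0 0 0 0 .5;-.4 -.8 0 0 0 0 .5;-.4 -.8 0 0 0 0 .5;-.2 -.4 0 0 0 0 .5;0 0 0 0 0 0 .5;0 0 0 0 0 0 .5'
python3 - <<'E'
from h import *
s,_,_=cam('scene');t,_,_=cam('top')
a=cv2.resize(s[90:310,130:420],(396,300));b=cv2.resize(t[120:330,90:410],(396,300))
save(np.hstack([a,b]),'fin.png')
E
```

```text
time: 22.7
position: [0.4416, -0.2117, 0.3787]
tool_rot: [2.126, 2.311, 0.001]
force: [1.2, -0.1, 0.1]
opening: 0.064
gripper_force: 0.0
```

View pics/fin.png

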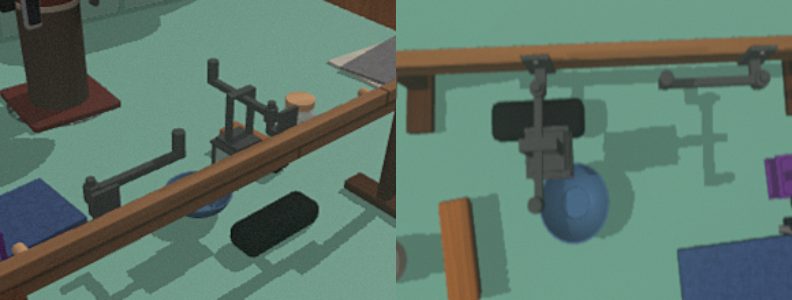

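The composite shows the lantern upright on the squared-out spare hook (left half (235,125), right half (545,150)). The emptied hook lies flat along the rail (right half (665,80) to (760,78)), and the gripper is clear.

```bash
python3 -c "from bench import *; print(sign_off())"
```

```text
the job is handed in; nothing more can be done
None
```

The lantern now hangs upright on the swung-out spare hook and the emptied hook is folded flat against the rail; I handed the job in at about 23 s, with the gripper touching nothing.

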